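# Drive the worn sleeve out of the burr carrier

## Task

The worn bearing sleeve is stuck in the bore of the grinder's burr carrier, which is clamped in the service stand. Take the drift from its wooden block, enter it through the guide plate on top of the carrier and gently push the sleeve down and out so that it falls into the pan of the stand; then put the drift back in its block, collar down on the wood. Go by feel and never press the drift hard against the stand or the sleeve, and leave the glass, the mug and the sachet tin where they are.

Things in the scene. Friction and masses are not known exactly. Their poses are not given: they have to be found in the camera images.
- stand: Service stand, fixed, place and yaw vary: dark steel base 130 x 126 x 8 mm, two cheeks, and across them the burr carrier, an aluminium block 80 (x) x 120 (y) x 36 mm, underside 58 mm and top 94 mm above the worktop, with a vertical through bore 28.5 mm wide at its middle. A guide plate lies on the carrier (see bore_mouth). Origin: on the worktop under the bore's axis; z up.
- bore_mouth (a point): On the bore's axis, level with the top of the steel guide plate, 114 mm above the worktop; axes as the stand. The plate (62 x 50 x 20 mm) has a round hole 16 mm wide, chamfer 1 mm, and is clamped in slots: the hole lies up to 5 mm either way from this point along the stand's y (0 along x), unmeasured: find it by feel or sight. It slips only above 60 N. Bolt heads 4 mm high at x = +-23.5 mm.
- pan (a point): Middle of the floor of the shallow pan on the stand's base, right under the bore, 8 mm above the worktop; inside 114 (x) x 90 (y) mm, rim 10 mm high; axes as the stand.
- sleeve: Brass ring, 27.5 mm outside, 10 mm inside, 28 mm high, upright in the carrier's bore, hidden from above: its top is 24 to 28 mm below the guide plate's top. Spring plungers grip its sides: a steady push of roughly 5 to 20 N slides it; it comes free after 12 to 16 mm and drops into the pan. Origin: centre of its underside; z its axis.
- drift_block: Wooden block, fixed, place and yaw vary: 60 x 60 mm, 68 mm high, on a foot 76 x 76 x 10 mm, with a vertical round hole 18 mm wide and 66 mm deep in its top. Origin: on the worktop under the hole's axis; z up.
- block_hole (a point): Middle of the mouth of the hole in the top of the drift block, 68 mm above the worktop.
- drift: Steel drift, 124 mm long, about 0.25 kg, loose in its block with its collar on the wood. From below: round shank 14 mm wide, 62 mm long, flat nose; collar 30 mm wide, 6 mm high; square handle 20 x 20 mm, 56 mm high. With the collar down on the guide plate the nose is 22 mm lower than needed to free the sleeve. Origin: centre of the nose; z along shank to handle, x and y square to the handle's flats.
- glass: Clear waisted glass, 63 mm wide, 88 mm high, loose; not to be disturbed. Origin: centre of its underside.
- blue_mug: Blue mug, 58 x 86 x 49 mm, loose; not to be disturbed. Origin: centre of its underside.
- tin: Small open tin of sachets, 69 x 90 x 24 mm, loose; not to be disturbed. Origin: centre of its underside.

How it is judged (in metres and radians):
On the way, in this order (a step that is already met when the one before it is completed fails the run):
1. the drift's nose is at least 6 mm down in the hole of the guide plate (z of drift in the frame of stand below 0.108 m and horizontal distance between drift and bore_mouth below 0.01 m and angle between drift's own z axis and vertical below 0.15 rad), for 0.1 s.
2. the drift bears on the sleeve and pushes it down the bore (contact force between drift and sleeve above 2 N and z of sleeve in the frame of stand below 0.055 m), for 0.1 s.
3. the sleeve is out of the bore, in the pan (x of sleeve in the frame of stand between -0.06 and 0.06 m and y of sleeve in the frame of stand between -0.05 and 0.05 m and z of sleeve in the frame of stand below 0.033 m), for 0.2 s.
At the end, for the whole second after the job is handed in: The sleeve lies at rest in the pan under the carrier (within the pan's rim, its origin less than 33 mm above the worktop); the drift stands upright (within 0.1 rad) at rest in the hole of its block, its collar less than 4 mm above the wood (all of step 3 and linear speed of each of sleeve, drift below 0.02 m/s and horizontal distance between drift and block_hole below 0.006 m and z of drift in the frame of drift_block below 0.01 m and angle between drift's own z axis and vertical below 0.1 rad); the robot touches nothing.
It fails at once if the drift is pressed against the stand with more than 40 N (contact force between drift and stand above 40 N).
It fails at once if the drift is pressed on the sleeve with more than 40 N (contact force between drift and sleeve above 40 N).
It fails at once if the sleeve is gripped or pushed by the gripper (contact force between the fingers and sleeve above 0.5 N).
It fails at once if a bystander is moved more than 15 mm (distance of any of glass, blue_mug, tin from where it was at the start of the episode above 0.015 m).
It fails at once if a bystander is tipped over (angle between any of glass, blue_mug, tin's own z axis and vertical above 0.5 rad).
It also fails if it takes over 72 s, if anything falls off the work surface, if the arm or the gripper's body presses on something with over 40 N, if the wrist force passes 120 N, or if a joint passes its speed limit or range.

## Robot

A 7-joint arm with a two-finger parallel gripper is mounted at the origin on a cart in front of the work surface, level with it; the furniture and walls round the work are solid. World frame = base frame: x ahead of the robot, y to its left, z up, the work surface at z = 0. Lengths are in m, angles in degrees, forces in N, time in s.
With the tool pointing down it reaches from about 0.4 to 0.85 m from the base axis. Payload 6.9 kg.
Tool frame: the origin (TCP) lies on the centre line of the jaws, within the pads' length; the fingertips stand 17 mm ahead of it and the grasp point (between the pads) lies 2 mm behind it (robot.tip_reach is the distance from the TCP to the fingertips, in m); z points along the fingers, y is the line along which they close (so a half turn about z gives the same grasp; the last joint's range is limited). The gripper opens to 85 mm and grips with 20 to 120 N. Pads are 22 mm wide; open, the fingers measure 114 mm over their backs; the gripper's body (76 mm by 85 mm) begins 54 mm behind the grasp point. The pads swing forward as they close: fully open they stand 13 mm farther back than shut.
Start: joints at [-61.106, 29.078, -13.613, 85.955, 7.202, 65.827, -8.869], TCP at [0.243, 0.576, 0.248] pointing down, gripper open.
Joint ranges: [-176.47, 176.47], [-13.61, 117.27], [-81.72, 77.17], [0.22, 143.17], [-87.28, 267.28], [10, 112.55], [-165.47, 165.47]. Speed limits (degrees/s): [136.94, 136.94, 180, 180, 180, 180, 180].

## Interface

Orientations are given as a 3x3 rotation matrix whose columns are the frame's x, y, z axes.
In Python, from rig import readout, camera, camera_params, ticket, robot gives the robot as it stands. The module is installed in compiled form; this text tells all that it offers.
- The arm moves only by the tool apply_moves, never from a script. Its argument "steps" is a list of rows, each a list of 6 numbers: the shift along the tool's x, y, z each as a share of 800 mm, from -1 to 1, then the turn, a rotation vector about the tool's x, y, z each as a share of 90 degrees, from -1 to 1. A call has exactly 10 rows; each row is the pose to reach, as a shift and turn from the pose commanded when the call began, along the tool's axes at that moment; what a row does not reach only later rows make up. A row lasts 1/12 s, in which the tool goes at most 41.7 mm and 7.16 degrees, less where a joint would pass 70% of its speed; a pose out of reach is approached as far as the arm can. A call with a number of a shift or a turn outside -1 to 1 is refused whole. A call with a gripper value outside its range is refused whole. "hand" is the closure, from 0 (fully open) to 1 (shut), set as the call begins (left out, the last holds). The fingers move at their own pace and stop on an object; "force" is the grip in N (left out, the last holds). Time passes only in rows, so rows that repeat a pose let the fingers close, or fill a call up. It gives the time, the measured TCP pose, the force, the opening and the grip force at its end, in the units of the state.
- readout.read_state(): the state, without advancing time (a new reading comes with each control period).
- camera(name): name is "scene" or "top" or "wrist"; returns the picture (400x640x3 uint8, blue, green, red); there is no depth.
- camera_params(name): a dict with "fx", "fy", "cx", "cy" (pixels), "rvec" (rotation vector, rad) and "tvec" (3), from world to camera coordinates, as OpenCV has them. Camera axes: x right, y down, z forward; pixel columns grow to the right and rows downward; lengths in m; the calibration is good to about 2 mm. A picture is of the moment at which its call begins: read the wrist's pose just before it. camera_params takes no time and is no camera call; for the wrist camera it gives the pose at the moment of the call.
- ticket.hand_in(): hands the job in; it is judged then, once.
The state is a dict: "time_s": time; "joint_pos": joint angles; "qd": joint speeds; "tau": joint torques, N m; "position": TCP position; "orientation": TCP orientation; "contact_force": force on the tool from outside, world axes, zero at the start; "wrist_torque": the same for the moment, N m; "width": opening from 0.0 (shut) to 1.0 (fully open); "finger_force": force on a finger pad.
Only numpy, scipy, OpenCV 4.12 (cv2) and the standard library are available. Lean on these libraries where they do the work, as an engineer would, in place of code of your own. Each camera call takes 0.05 s, during which the arm holds its last target. There are 200 camera calls.

## Working session

There is one attempt and no reset: what is moved stays moved. The work goes in short steps, Python scripts to look and compute and a tool call to move; the robot and the scene stay as the last step left them, time stands still between calls to the robot, and variables do not carry over. Pictures are saved under pics/ and viewed, at most 10 in all, crops included, and the job is handed in when it is done.

Besides the shell and the picture viewer there is one more tool, called after "Request:" by a JSON object that holds its "method" and its "body", one argument or row to a line. apply_moves: Moves the arm, as the interface text tells. Shift numbers are shares of 800 mm and turn numbers shares of 90 degrees, none past 1 either way. Its arguments: {"type":"object","properties":{"steps":{"type":"array"},"hand":{"type":"number"},"force":{"type":"number"}},"required":["steps"]}

```bash
mkdir -p pics; cat > h.py <<'E'
import numpy as np, cv2
from rig import readout, camera, camera_params, ticket, robot
def P(name):
    p=camera_params(name);R=cv2.Rodrigues(np.array(p['rvec'],float))[0];K=np.array([[p['fx'],0,p['cx']],[0,p['fy'],p['cy']],[0,0,1]]);return K,R,np.array(p['tvec'],float).ravel()
def ray(c,u,v):
    K,R,t=c;d=R.T@np.linalg.inv(K)@np.array([u,v,1.]);return -R.T@t,d/np.linalg.norm(d)
def onz(c,u,v,z):
    o,d=ray(c,u,v);return o+d*(z-o[2])/d[2]
def proj(c,X):
    K,R,t=c;q=K@(R@np.array(X,float)+t);return q[:2]/q[2]
def tri(*rays):
    A=0;b=0
    for o,d in rays:
        M=np.eye(3)-np.outer(d,d);A=A+M;b=b+M@o
    return np.linalg.solve(A,b)
E
python3 - <<'E'
from h import *
s=readout.read_state();print({k:np.round(v,3) for k,v in s.items()})
for n in("scene","top","wrist"):
    c=P(n);cv2.imwrite(f'pics/{n}0.png',camera(n));print(n,np.round(c[0],1).tolist(),np.round(-c[1].T@c[2],3),np.round(c[1],2).tolist())
E
```

```text
{'time_s': np.float64(0.0), 'joint_pos': array([-61.106,  29.125, -13.608,  86.009,   7.202,  65.828,  -8.87 ]), 'qd': array([ 0.098,  0.042, -0.084, -0.083, -0.051, -0.031, -0.105]), 'tau': array([-1.0000e-03, -6.2062e+01, -2.1870e+00, -2.4965e+01,  1.3000e-02,
        1.2000e-02,  0.0000e+00]), 'position': array([0.243, 0.575, 0.247]), 'orientation': array([[-0.922,  0.388, -0.001],
       [ 0.388,  0.922, -0.002],
       [-0.   , -0.002, -1.   ]]), 'contact_force': array([-0.541,  0.626,  0.255]), 'wrist_torque': array([-0.031,  0.015,  0.025]), 'finger_force': np.float64(0.0), 'width': np.float64(1.001)}
scene [[384.5, 0.0, 319.6], [0.0, 384.5, 195.0], [0.0, 0.0, 1.0]] [ 0.035 -0.56   0.718] [[0.69, -0.72, -0.0], [-0.48, -0.46, -0.75], [0.54, 0.52, -0.66]]
top [[440.8, 0.0, 326.9], [0.0, 440.8, 195.0], [0.0, 0.0, 1.0]] [-0.14  -0.246  1.241] [[0.26, -0.97, -0.0], [-0.82, -0.22, -0.53], [0.51, 0.14, -0.85]]
wrist [[322.3, 0.0, 321.3], [0.0, 322.3, 194.6], [0.0, 0.0, 1.0]] [0.166 0.608 0.373] [[0.39, 0.92, -0.0], [0.87, -0.37, 0.32], [0.3, -0.13, -0.95]]
```

View pics/top0.png

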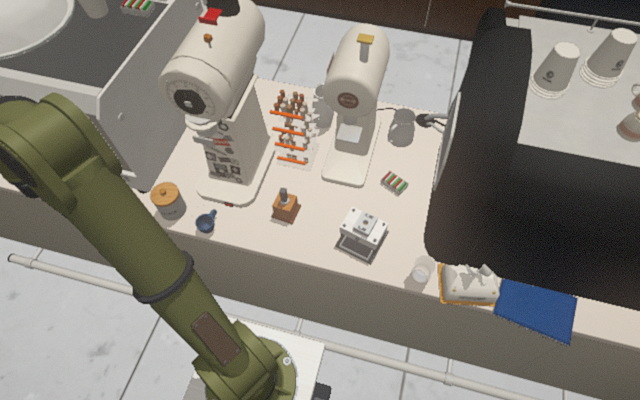

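View pics/scene0.png

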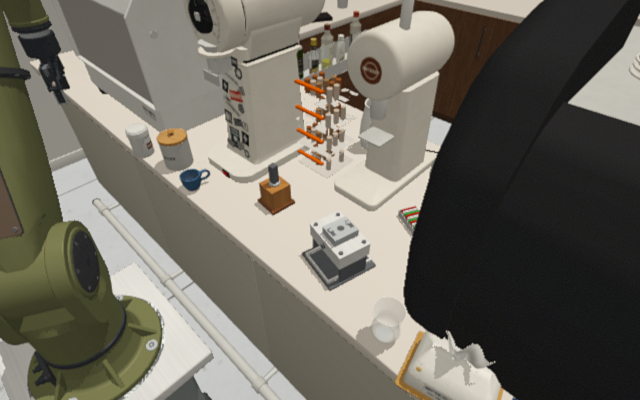

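The top view shows the drift handle at about (283,192) in its block at (286,207), with the guide plate and hole near (365,222). The mug is at (205,222), the glass at (421,270) and the tin at (394,183). The scene view agrees: drift at (272,175), guide hole near (341,229).

```bash
python3 - <<'E'
from h import *
T=P('top');S=P('scene')
for n,z,a,b in(('handletop',.130,(283,190),(272,165)),('plate hole',.114,(365,222),(341,229)),('mug',.03,(205,222),(193,180)),('glass',.044,(421,270),(388,320)),('tin',.01,(394,183),(410,215))):
    print(n,np.round(onz(T,*a,z),3),np.round(onz(S,*b,z),3),np.round(tri(ray(T,*a),ray(S,*b)),3))
a=cv2.imread('pics/top0.png')[165:265,255:405];b=cv2.imread('pics/scene0.png')[150:290,245:395]
cv2.imwrite('pics/c.png',np.vstack([cv2.resize(a,(600,300)*1 if 0 else (420,280),interpolation=3),cv2.resize(b,(420,310*1),interpolation=3)]))
E
```

```text
handletop [0.517 0.071 0.13 ] [0.515 0.072 0.13 ] [0.515 0.07  0.132]
plate hole [ 0.483 -0.19   0.114] [ 0.481 -0.193  0.114] [ 0.486 -0.189  0.107]
mug [0.4   0.298 0.03 ] [0.395 0.288 0.03 ] [0.403 0.303 0.018]
glass [ 0.409 -0.377  0.044] [ 0.414 -0.378  0.044] [ 0.411 -0.377  0.045]
tin [ 0.711 -0.246  0.01 ] [ 0.721 -0.227  0.01 ] [ 0.683 -0.246  0.05 ]
```

Request:
{"method": "apply_moves", "body": {
  "steps": [
    [-0.03, -0.032, -0.02, 0, 0, -0.02],
    [-0.06, -0.064, -0.04, 0, 0, -0.04],
    [-0.09, -0.096, -0.066, 0, 0, -0.06],
    [-0.12, -0.128, -0.066, 0, 0, -0.08],
    [-0.15, -0.16, -0.066, 0, 0, -0.1],
    [-0.18, -0.192, -0.066, 0, 0, -0.13],
    [-0.21, -0.224, -0.066, 0, 0, -0.16],
    [-0.24, -0.256, -0.066, 0, 0, -0.19],
    [-0.27, -0.288, -0.066, 0, 0, -0.22],
    [-0.3, -0.32, -0.066, 0, 0, -0.253]
  ]
}}

```text
time_s: 0.98
position: [0.3646, 0.2451, 0.301]
orientation: [[-1.0, -0.001, -0.0], [-0.001, 1.0, -0.0], [0.0, -0.0, -1.0]]
contact_force: [1.2, 0.8, 1.4]
width: 1.0
finger_force: 0.0
```

Request:
{"method": "apply_moves", "body": {
  "steps": [
    [-0.012, -0.038, 0.003, 0, 0, 0],
    [-0.024, -0.077, 0.006, 0, 0, 0],
    [-0.036, -0.115, 0.01, 0, 0, 0],
    [-0.047, -0.153, 0.013, 0, 0, 0],
    [-0.06, -0.191, 0.016, 0, 0, 0],
    [-0.07, -0.23, 0.02, 0, 0, 0],
    [-0.08, -0.268, 0.022, 0, 0, 0],
    [-0.094, -0.306, 0.025, 0, 0, 0],
    [-0.094, -0.306, 0.025, 0, 0, 0],
    [-0.094, -0.306, 0.025, 0, 0, 0]
  ]
}}

```text
time_s: 1.82
position: [0.4394, 0.0003, 0.2808]
orientation: [[-1.0, 0.005, -0.001], [0.005, 1.0, -0.0], [0.001, -0.0, -1.0]]
contact_force: [-0.7, 1.0, -0.5]
width: 1.001
finger_force: 0.0
```

```bash
python3 - <<'E'
from h import *
import pickle
c=P('wrist');im=camera('wrist');cv2.imwrite('pics/w1.png',im);pickle.dump(c,open('w1.pkl','wb'))
print(-c[1].T@c[2],c[1].round(2).tolist(),readout.read_state()['position'])
E
```

```text
[0.35629546 0.00073557 0.40644794] [[0.01, 1.0, 0.0], [0.95, -0.0, 0.32], [0.32, -0.0, -0.95]] [0.43912287 0.00178394 0.2808415 ]
```

View pics/w1.png

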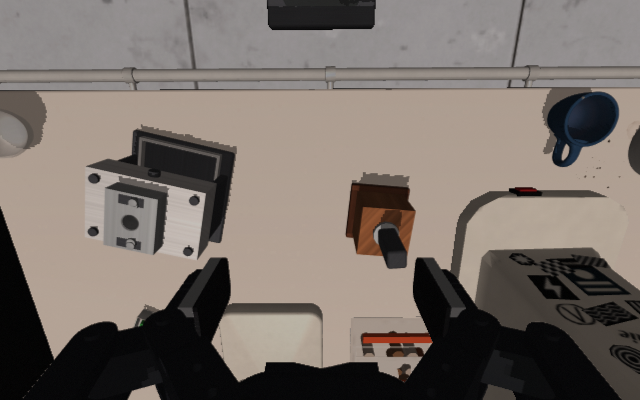

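The wrist view shows the guide hole at about (130,222) with bolts at (130,202) and (129,243), the block at (380,220) and the handle top near (396,258).

```bash
python3 - <<'E'
import cv2,numpy as np
im=cv2.imread('pics/w1.png')
a=cv2.resize(im[155:265,80:215],None,fx=3,fy=3,interpolation=cv2.INTER_CUBIC);b=cv2.resize(im[175:275,340:420],None,fx=4,fy=4,interpolation=cv2.INTER_CUBIC)
o=np.zeros((400,405+320,3),np.uint8);o[:330,:405]=a;o[:,405:]=b;cv2.imwrite('pics/c2.png',o)
E
```

```text
(no output)
```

View pics/c2.png

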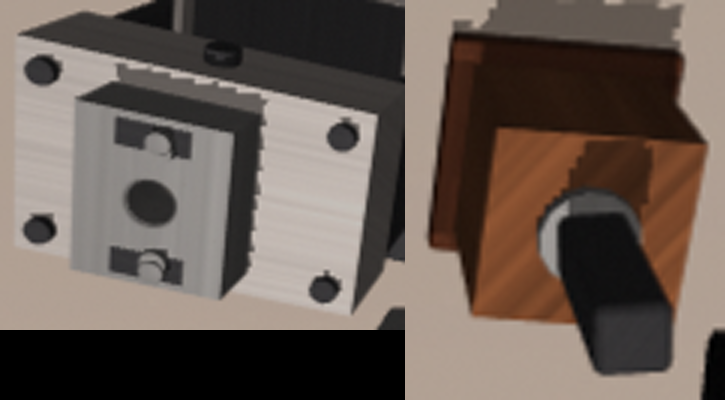

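```bash
python3 - <<'E'
from h import *
import pickle
c=pickle.load(open('w1.pkl','rb'))
def f(pts,z,k,ou,ov): return np.array([onz(c,ou+u/k,ov+v/k,z)[:2] for u,v in pts])
car=f([(17,35),(378,113),(352,314),(16,246)],.094,3,80,155)
pl=f([(80,98),(235,132),(220,298),(72,270)],.114,3,80,155)
ho=f([(151,203)],.114,3,80,155)
bol=f([(158,143),(153,265)],.118,3,80,155)
ha=f([(190,305),(263,303),(267,368),(198,373)],.130,4,340,175)
bl=f([(93,127),(301,143),(69,315)],.068,4,340,175)
for n,q in zip(('car','plate','hole','bolt','handle','block'),(car,pl,ho,bol,ha,bl)):
    e=np.diff(q,axis=0);print(n,q.mean(0).round(4),np.linalg.norm(e,axis=1).round(4),np.degrees(np.arctan2(e[:,1],e[:,0])).round(1))
print('block c',(bl[1]+bl[2])/2, np.degrees(np.arctan2(*(bl[2]-bl[0])[::-1])))
E
```

```text
car [ 0.4846 -0.1853] [0.1197 0.0798 0.1199] [  76.5  -13.7 -103.6]
plate [ 0.4837 -0.1882] [0.0487 0.0619 0.0493] [  76.1  -14.2 -102.8]
hole [ 0.484  -0.1886] [] []
bolt [ 0.4831 -0.1847] [0.0443] [-13.1]
handle [0.5172 0.0739] [0.0175 0.0181 0.0169] [ 91.5   7.6 -85.5]
block [0.5076 0.0652] [0.0591 0.0838] [ 85.  -49.6]
block c [0.51831835 0.07414817] -4.723176941901835
```

Request:
{"method": "apply_moves", "body": {
  "steps": [
    [-0.015, 0.019, 0.015, 0, 0, 0],
    [-0.03, 0.038, 0.03, 0, 0, 0],
    [-0.045, 0.057, 0.045, 0, 0, 0],
    [-0.06, 0.076, 0.06, 0, 0, 0],
    [-0.075, 0.0925, 0.075, 0, 0, 0],
    [-0.075, 0.0925, 0.075, 0, 0, 0],
    [-0.075, 0.0925, 0.075, 0, 0, 0],
    [-0.075, 0.0925, 0.075, 0, 0, 0],
    [-0.075, 0.0925, 0.075, 0, 0, 0],
    [-0.075, 0.0925, 0.075, 0, 0, 0]
  ]
}}

```text
time_s: 2.7
position: [0.4992, 0.0755, 0.2218]
orientation: [[-1.0, 0.002, 0.001], [0.002, 1.0, -0.0], [-0.001, -0.0, -1.0]]
contact_force: [0.1, 0.3, -0.1]
width: 0.998
finger_force: 0.0
```

```bash
python3 - <<'E'
from h import *
import pickle
c=P('wrist');im=camera('wrist');cv2.imwrite('pics/w2.png',im);pickle.dump(c,open('w2.pkl','wb'))
p=proj(c,(.517,.074,.13));print(p,readout.read_state()['position'],onz(pickle.load(open('w1.pkl','rb')),375,318,0))
x,y=int(p[0]),int(p[1]);a=im[max(0,y-110):y+40,x-80:x+120];print(max(0,y-110),x-80)
cv2.imwrite('pics/c3.png',cv2.resize(a,None,fx=4,fy=4,interpolation=cv2.INTER_CUBIC)[:600,:800])
E
```

```text
[319.30554401 228.86307695] [0.49929431 0.07545767 0.22175382] [0.694496   0.08119782 0.        ]
118 239
```

View pics/c3.png

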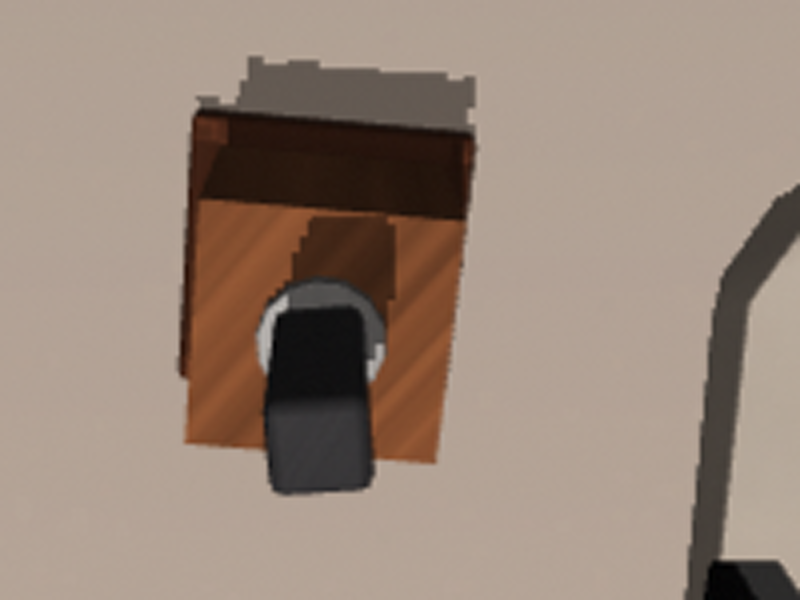

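The close view shows the handle top with corners at about (266,404), (368,399), (373,480) and (275,492) in the crop. The block top corners are at (200,198), (465,218), (436,463) and (186,442).

```bash
python3 - <<'E'
from h import *
import pickle
c=pickle.load(open('w2.pkl','rb'));c1=pickle.load(open('w1.pkl','rb'))
H2=np.array([(266,404),(368,399),(373,480),(275,492)])/4+[239,118]
H1=np.array([(190,305),(263,303),(267,368),(198,373)])/4+[340,175]
B=np.array([(200,198),(465,218),(436,463),(186,442)])/4+[239,118]
B1=np.array([(93,127),(301,143)])/4+[340,175]
print('tri handle',np.round(np.mean([tri(ray(c,*a),ray(c1,*b)) for a,b in zip(H2,H1)],axis=0),4),'block edge z',[tri(ray(c,*a),ray(c1,*b)).round(4) for a,b in zip(B[:2],B1)])
for n,q,z in(('h',H2,.13),('b',B,.068)):
    q=np.array([onz(c,*a,z)[:2] for a in q]);e=np.diff(np.vstack([q,q[:1]]),axis=0);print(n,q.mean(0).round(4),np.linalg.norm(e,axis=1).round(4),np.degrees(np.arctan2(e[:,1],e[:,0])).round(1))
E
```

```text
tri handle [0.5171 0.0739 0.13  ] block edge z [array([0.4855, 0.047 , 0.0695]), array([0.4903, 0.1056, 0.0696])]
h [0.5172 0.0739] [0.0187 0.0164 0.0185 0.0179] [  92.9    3.7  -82.4 -175.6]
b [0.5182 0.0738] [0.0593 0.0606 0.0598 0.0598] [ 85.5  -4.7 -95.4 174.9]
```

Request:
{"method": "apply_moves", "body": {
  "steps": [
    [-0.012, -0.001, 0.0, 0, 0, -0.03],
    [-0.0225, -0.002, 0.01, 0, 0, -0.052],
    [-0.0225, -0.002, 0.03, 0, 0, -0.052],
    [-0.0225, -0.002, 0.055, 0, 0, -0.052],
    [-0.0225, -0.002, 0.08, 0, 0, -0.052],
    [-0.0225, -0.002, 0.105, 0, 0, -0.052],
    [-0.0225, -0.002, 0.13, 0, 0, -0.052],
    [-0.0225, -0.002, 0.149, 0, 0, -0.052],
    [-0.0225, -0.002, 0.149, 0, 0, -0.052],
    [-0.0225, -0.002, 0.149, 0, 0, -0.052]
  ],
  "hand": 0
}}

```text
time_s: 3.58
position: [0.5171, 0.0739, 0.1019]
orientation: [[-0.997, -0.08, -0.001], [-0.08, 0.997, -0.0], [0.001, -0.0, -1.0]]
contact_force: [-0.6, 0.4, 0.3]
width: 1.001
finger_force: 0.0
```

Request:
{"method": "apply_moves", "body": {
  "steps": [
    [0, 0, 0, 0, 0, 0],
    [0, 0, 0, 0, 0, 0],
    [0, 0, 0, 0, 0, 0],
    [0, 0, 0, 0, 0, 0],
    [0, 0, 0, 0, 0, 0],
    [0, 0, 0, 0, 0, 0],
    [0, 0, 0, 0, 0, 0],
    [0, 0, 0, 0, 0, 0],
    [0, 0, 0, 0, 0, 0],
    [0, 0, 0, 0, 0, 0]
  ],
  "hand": 1,
  "force": 70
}}

```text
time_s: 4.42
position: [0.5177, 0.0742, 0.1024]
orientation: [[-0.997, -0.08, 0.001], [-0.08, 0.997, 0.0], [-0.001, -0.0, -1.0]]
contact_force: [-0.7, -0.9, 5.4]
width: 0.226
finger_force: 68.0
```

Request:
{"method": "apply_moves", "body": {
  "steps": [
    [0, 0, -0.01, 0, 0, 0],
    [0, 0, -0.03, 0, 0, 0],
    [0, 0, -0.055, 0, 0, 0],
    [0, 0, -0.08, 0, 0, 0],
    [0, 0, -0.105, 0, 0, 0],
    [0, 0, -0.13, 0, 0, 0],
    [0, 0, -0.155, 0, 0, 0],
    [0, 0, -0.175, 0, 0, 0],
    [0, 0, -0.175, 0, 0, 0],
    [0, 0, -0.175, 0, 0, 0]
  ]
}}

```text
time_s: 5.25
position: [0.5174, 0.0743, 0.2422]
orientation: [[-0.997, -0.08, 0.001], [-0.08, 0.997, 0.0], [-0.001, 0.0, -1.0]]
contact_force: [0.2, -0.7, -2.6]
width: 0.226
finger_force: 68.5
```

```bash
python3 - <<'E'
from h import *
s=readout.read_state();R=s['orientation'];p=s['position'];print(p,s['contact_force'],s['wrist_torque'],s['width'])
c=P('wrist')
for n,z in(('nose',.0964),('coll',.03)):
    X=np.array(p)+np.array(R)@[0,0,z];print(n,X.round(4),proj(c,X).round(1), proj(P('top'),X).round(1),proj(P('scene'),X).round(1))
ims=[camera(n) for n in('wrist','top','scene')]
def crop(im,X,cc,w,h,f):
    u,v=proj(cc,X).astype(int);y0,x0=max(0,v-h),max(0,u-w);print(x0,y0,f);return cv2.resize(im[y0:y0+2*h,x0:x0+2*w],(400,300),interpolation=cv2.INTER_CUBIC)
cc=np.array(p)+np.array(R)@[0,0,.05]
a=[crop(im,cc,P(n),w,h,400/2/w) for im,n,w,h in zip(ims,('wrist','top','scene'),(100,40,60),(75,30,45))]
a.append(cv2.resize(ims[0],(400,250)));o=np.zeros((600,800,3),np.uint8);o[:300,:400]=a[0];o[:300,400:]=a[1];o[300:,:400]=a[2];o[300:550,400:]=a[3]
cv2.imwrite('pics/w3.png',ims[0]);cv2.imwrite('pics/top3.png',ims[1]);cv2.imwrite('pics/scene3.png',ims[2]);cv2.imwrite('pics/c4.png',o)
E
```

```text
[0.51743382 0.07426951 0.24221028] [ 0.18187715 -0.73960006 -2.60197173] [-0.0375872   0.01015499  0.06673763] 0.22607530552174374
nose [0.5175 0.0743 0.1458] [321.2 204.2] [281.4 186.8] [271.6 159.2]
coll [0.5175 0.0743 0.2122] [321.3 247.4] [279.3 174. ] [269.3 136.8]
221 159 2.0
239 147 5.0
209 98 3.3333333333333335
```

View pics/c4.png

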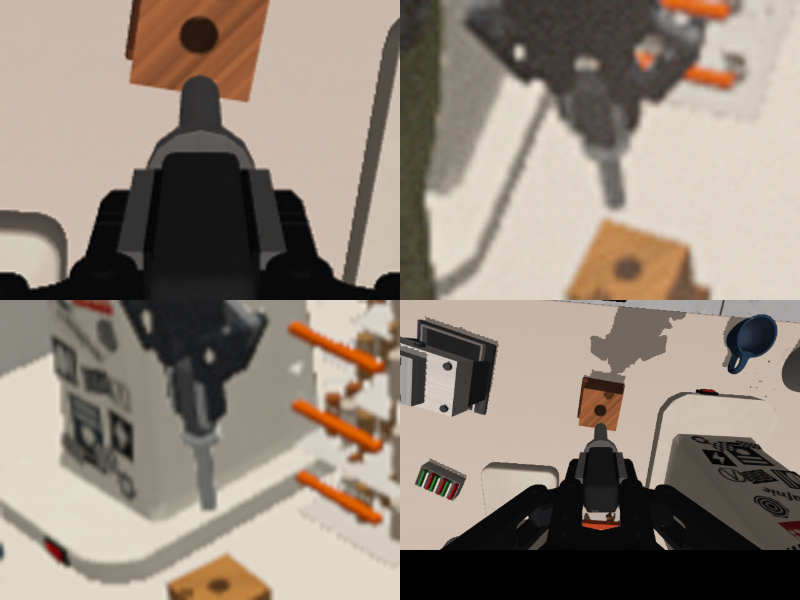

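The drift hangs upright in the jaws: nose at about (320.7,204) in the wrist image as predicted, block hole at (320,176.5).

Request:
{"method": "apply_moves", "body": {
  "steps": [
    [0.006, -0.02, 0, 0, 0, 0],
    [0.016, -0.055, 0, 0, 0, 0],
    [0.026, -0.09, 0, 0, 0, 0],
    [0.036, -0.13, 0, 0, 0, 0],
    [0.046, -0.17, 0, 0, 0, 0],
    [0.058, -0.21, 0, 0, 0, 0],
    [0.068, -0.25, 0, 0, 0, 0],
    [0.0745, -0.275, 0, 0, 0, 0],
    [0.0745, -0.275, 0, 0, 0, 0],
    [0.0745, -0.275, 0, 0, 0, 0]
  ]
}}

```text
time_s: 6.23
position: [0.4748, -0.1511, 0.2408]
orientation: [[-0.997, -0.077, -0.002], [-0.077, 0.997, 0.0], [0.002, 0.0, -1.0]]
contact_force: [-0.2, 1.2, -2.1]
width: 0.227
finger_force: 68.5
```

```bash
python3 - <<'E'
from h import *
import pickle
c3=P('wrist');im=camera('wrist');cv2.imwrite('pics/w4.png',im);pickle.dump(c3,open('w4.pkl','wb'))
s=readout.read_state();print(s['position'],s['contact_force'])
p=proj(c3,(.484,-.1886,.114));x,y=p.astype(int);print(p)
x0,y0=x-80,max(0,y-75);print(x0,y0);cv2.imwrite('pics/c5.png',cv2.resize(im[y0:y0+150,x0:x0+160],None,fx=4,fy=4,interpolation=cv2.INTER_CUBIC))
E
```

```text
[ 0.47521647 -0.14958839  0.24088717] [-0.03671963  0.70169031 -2.22999348]
[275.21880137 198.87363714]
195 123
```

View pics/c5.png

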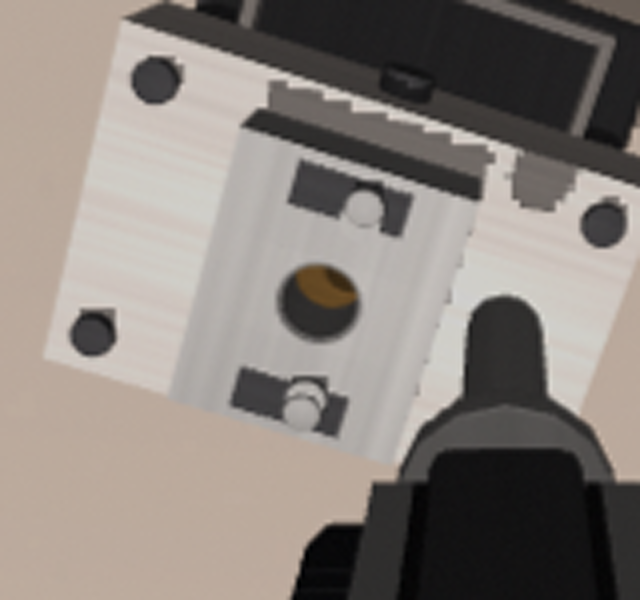

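The close view shows the hole rim centred at crop (319,302), i.e. pixel (274.8,198.5), within half a pixel of prediction. The nose's far edge is at crop (506,295), i.e. pixel (321.4,196.8).

```bash
python3 - <<'E'
from h import *
import pickle
c=pickle.load(open('w4.pkl','rb'));c1=pickle.load(open('w1.pkl','rb'))
print('hole',onz(c,274.75,198.5,.114).round(4),tri(ray(c,274.75,198.5),ray(c1,80+151/3,155+203/3)).round(4))
s=readout.read_state();p=s['position'];R=np.array(s['orientation'])
th=np.linspace(0,6.28,200)
for dx in(-.002,-.001,0,.001,.002):
    q=np.array([proj(c,p+R@[dx+.007*np.cos(t),.007*np.sin(t),.0964]) for t in th]);print(dx,q[:,1].min().round(2),q[:,0].mean().round(2))
print(p)
E
```

```text
hole [ 0.4837 -0.189   0.114 ] [ 0.4842 -0.1891  0.1132]
-0.002 198.69 323.22
-0.001 197.39 323.22
0 196.1 323.22
0.001 194.8 323.22
0.002 193.5 323.22
[ 0.47521647 -0.14958839  0.24088717]
```

```bash
python3 - <<'E'
from h import *
import pickle
c=pickle.load(open('w4.pkl','rb'))
s=[readout.read_state() for _ in range(3)];print([x['position'].tolist() if hasattr(x['position'],'tolist') else x['position'] for x in s])
cz=(-c[1].T@c[2])[2];R=np.array(s[0]['orientation'])
for v in(204.2,205.):
    d=onz(c,274.75,198.5,.114)-onz(c,321.3,v,.1444);print('world',d.round(4),'tool',(R.T@d).round(4),'shares',(R.T@d/.8).round(4))
E
```

```text
[[0.4752164687068599, -0.14958838632554763, 0.2408871691396245], [0.4752164687068599, -0.14958838632554763, 0.2408871691396245], [0.4752164687068599, -0.14958838632554763, 0.2408871691396245]]
world [ 0.0092 -0.038  -0.0304] tool [-0.0062 -0.0387  0.0303] shares [-0.0078 -0.0484  0.0379]
world [ 0.0086 -0.0381 -0.0304] tool [-0.0056 -0.0387  0.0303] shares [-0.007  -0.0484  0.0379]
```

Request:
{"method": "apply_moves", "body": {
  "steps": [
    [-0.0072, -0.02, 0, 0, 0, 0],
    [-0.0072, -0.04, 0, 0, 0, 0],
    [-0.0072, -0.0484, 0, 0, 0, 0],
    [-0.0072, -0.0484, 0.01, 0, 0, 0],
    [-0.0072, -0.0484, 0.02, 0, 0, 0],
    [-0.0072, -0.0484, 0.03, 0, 0, 0],
    [-0.0072, -0.0484, 0.034, 0, 0, 0],
    [-0.0072, -0.0484, 0.037, 0, 0, 0],
    [-0.0072, -0.0484, 0.039, 0, 0, 0],
    [-0.0072, -0.0484, 0.04, 0, 0, 0]
  ]
}}

```text
time_s: 7.12
position: [0.4845, -0.1874, 0.2101]
orientation: [[-0.997, -0.081, -0.0], [-0.081, 0.997, 0.0], [0.0, 0.0, -1.0]]
contact_force: [-2.3, 1.0, 5.2]
width: 0.222
finger_force: 69.9
```

Request:
{"method": "apply_moves", "body": {
  "steps": [
    [0.0003, 0, 0, 0, 0, 0],
    [0.0006, 0, 0, 0, 0, 0],
    [0.0009, 0, 0, 0, 0, 0],
    [0.0012, 0, 0, 0, 0, 0],
    [0.0012, 0, 0, 0, 0, 0],
    [0.0012, 0, 0, 0, 0, 0],
    [0.0012, 0, 0, 0, 0, 0],
    [0.0012, 0, 0, 0, 0, 0],
    [0.0012, 0, 0, 0, 0, 0],
    [0.0012, 0, 0, 0, 0, 0]
  ]
}}

```text
time_s: 7.95
position: [0.4834, -0.1882, 0.2098]
orientation: [[-0.997, -0.08, -0.0], [-0.08, 0.997, -0.0], [0.0, -0.0, -1.0]]
contact_force: [0.0, -0.2, -1.8]
width: 0.223
finger_force: 68.8
```

Request:
{"method": "apply_moves", "body": {
  "steps": [
    [0, 0, 0.0005, 0, 0, 0],
    [0, 0, 0.001, 0, 0, 0],
    [0, 0, 0.0015, 0, 0, 0],
    [0, 0, 0.002, 0, 0, 0],
    [0, 0, 0.0025, 0, 0, 0],
    [0, 0, 0.0025, 0, 0, 0],
    [0, 0, 0.0025, 0, 0, 0],
    [0, 0, 0.0025, 0, 0, 0],
    [0, 0, 0.0025, 0, 0, 0],
    [0, 0, 0.0025, 0, 0, 0]
  ]
}}

```text
time_s: 8.78
position: [0.4835, -0.1881, 0.2079]
orientation: [[-0.997, -0.08, -0.0], [-0.08, 0.997, -0.0], [0.0, -0.0, -1.0]]
contact_force: [-0.6, -0.1, -2.3]
width: 0.224
finger_force: 68.7
```

Request:
{"method": "apply_moves", "body": {
  "steps": [
    [0, 0, 0.0015, 0, 0, 0],
    [0, 0, 0.003, 0, 0, 0],
    [0, 0, 0.0045, 0, 0, 0],
    [0, 0, 0.006, 0, 0, 0],
    [0, 0, 0.0075, 0, 0, 0],
    [0, 0, 0.009, 0, 0, 0],
    [0, 0, 0.0105, 0, 0, 0],
    [0, 0, 0.012, 0, 0, 0],
    [0, 0, 0.012, 0, 0, 0],
    [0, 0, 0.012, 0, 0, 0]
  ]
}}

```text
time_s: 9.62
position: [0.4835, -0.1882, 0.1981]
orientation: [[-0.997, -0.08, -0.0], [-0.08, 0.997, -0.0], [0.0, -0.0, -1.0]]
contact_force: [0.8, -2.1, -3.6]
width: 0.227
finger_force: 68.6
```

Request:
{"method": "apply_moves", "body": {
  "steps": [
    [0, -0.0005, 0.0015, 0, 0, 0],
    [0, -0.0005, 0.003, 0, 0, 0],
    [0, -0.0005, 0.0045, 0, 0, 0],
    [0, -0.0005, 0.006, 0, 0, 0],
    [0, -0.0005, 0.0075, 0, 0, 0],
    [0, -0.0005, 0.009, 0, 0, 0],
    [0, -0.0005, 0.0105, 0, 0, 0],
    [0, -0.0005, 0.0115, 0, 0, 0],
    [0, -0.0005, 0.0115, 0, 0, 0],
    [0, -0.0005, 0.0115, 0, 0, 0]
  ]
}}

```text
time_s: 10.45
position: [0.4836, -0.1884, 0.189]
orientation: [[-0.997, -0.08, -0.0], [-0.08, 0.997, 0.0], [0.0, 0.0, -1.0]]
contact_force: [-0.7, 0.2, -1.7]
width: 0.225
finger_force: 68.9
```

Request:
{"method": "apply_moves", "body": {
  "steps": [
    [0, 0, 0.0005, 0, 0, 0],
    [0, 0, 0.001, 0, 0, 0],
    [0, 0, 0.0015, 0, 0, 0],
    [0, 0, 0.002, 0, 0, 0],
    [0, 0, 0.0025, 0, 0, 0],
    [0, 0, 0.003, 0, 0, 0],
    [0, 0, 0.0035, 0, 0, 0],
    [0, 0, 0.004, 0, 0, 0],
    [0, 0, 0.0045, 0, 0, 0],
    [0, 0, 0.005, 0, 0, 0]
  ]
}}

```text
time_s: 11.28
position: [0.4837, -0.1885, 0.1852]
orientation: [[-0.997, -0.08, 0.0], [-0.08, 0.997, -0.0], [-0.0, -0.0, -1.0]]
contact_force: [-1.8, 0.1, 1.4]
width: 0.222
finger_force: 69.5
```

Contact begins (nose at about 0.089). I'll keep pushing slowly.

Request:
{"method": "apply_moves", "body": {
  "steps": [
    [0, 0, 0.0005, 0, 0, 0],
    [0, 0, 0.001, 0, 0, 0],
    [0, 0, 0.0015, 0, 0, 0],
    [0, 0, 0.002, 0, 0, 0],
    [0, 0, 0.0025, 0, 0, 0],
    [0, 0, 0.003, 0, 0, 0],
    [0, 0, 0.0035, 0, 0, 0],
    [0, 0, 0.004, 0, 0, 0],
    [0, 0, 0.0045, 0, 0, 0],
    [0, 0, 0.005, 0, 0, 0]
  ]
}}

```text
time_s: 12.12
position: [0.4839, -0.1888, 0.1827]
orientation: [[-0.997, -0.08, 0.002], [-0.08, 0.997, -0.001], [-0.002, -0.001, -1.0]]
contact_force: [-4.0, 0.5, 13.5]
width: 0.225
finger_force: 71.0
```

Request:
{"method": "apply_moves", "body": {
  "steps": [
    [0, 0, 0.0004, 0, 0, 0],
    [0, 0, 0.0008, 0, 0, 0],
    [0, 0, 0.0012, 0, 0, 0],
    [0, 0, 0.0016, 0, 0, 0],
    [0, 0, 0.002, 0, 0, 0],
    [0, 0, 0.0024, 0, 0, 0],
    [0, 0, 0.0028, 0, 0, 0],
    [0, 0, 0.0032, 0, 0, 0],
    [0, 0, 0.0036, 0, 0, 0],
    [0, 0, 0.004, 0, 0, 0]
  ]
}}

```text
time_s: 12.95
position: [0.4841, -0.1889, 0.1795]
orientation: [[-0.997, -0.08, 0.002], [-0.08, 0.997, -0.001], [-0.002, -0.001, -1.0]]
contact_force: [-2.9, 0.6, 14.6]
width: 0.224
finger_force: 70.9
```

Request:
{"method": "apply_moves", "body": {
  "steps": [
    [0.0003, 0, 0.0005, 0, 0, 0],
    [0.0003, 0, 0.001, 0, 0, 0],
    [0.0003, 0, 0.0015, 0, 0, 0],
    [0.0003, 0, 0.002, 0, 0, 0],
    [0.0003, 0, 0.0025, 0, 0, 0],
    [0.0003, 0, 0.003, 0, 0, 0],
    [0.0003, 0, 0.0035, 0, 0, 0],
    [0.0003, 0, 0.004, 0, 0, 0],
    [0.0003, 0, 0.0045, 0, 0, 0],
    [0.0003, 0, 0.005, 0, 0, 0]
  ]
}}

```text
time_s: 13.78
position: [0.4841, -0.189, 0.1757]
orientation: [[-0.997, -0.08, 0.003], [-0.08, 0.997, -0.001], [-0.003, -0.001, -1.0]]
contact_force: [-2.4, 0.1, 14.7]
width: 0.225
finger_force: 71.1
```

Request:
{"method": "apply_moves", "body": {
  "steps": [
    [0, 0, 0.0005, 0, 0, 0],
    [0, 0, 0.001, 0, 0, 0],
    [0, 0, 0.0015, 0, 0, 0],
    [0, 0, 0.002, 0, 0, 0],
    [0, 0, 0.0025, 0, 0, 0],
    [0, 0, 0.003, 0, 0, 0],
    [0, 0, 0.0035, 0, 0, 0],
    [0, 0, 0.004, 0, 0, 0],
    [0, 0, 0.0045, 0, 0, 0],
    [0, 0, 0.005, 0, 0, 0]
  ]
}}

```text
time_s: 14.62
position: [0.4839, -0.1888, 0.1711]
orientation: [[-0.997, -0.08, 0.002], [-0.08, 0.997, -0.001], [-0.002, -0.001, -1.0]]
contact_force: [-0.7, 0.9, 0.2]
width: 0.221
finger_force: 69.3
```

Request:
{"method": "apply_moves", "body": {
  "steps": [
    [0, 0, 0.0007, 0, 0, 0],
    [0, 0, 0.0014, 0, 0, 0],
    [0, 0, 0.0021, 0, 0, 0],
    [0, 0, 0.0028, 0, 0, 0],
    [0, 0, 0.0035, 0, 0, 0],
    [0, 0, 0.0042, 0, 0, 0],
    [0, 0, 0.005, 0, 0, 0],
    [0, 0, 0.006, 0, 0, 0],
    [0, 0, 0.007, 0, 0, 0],
    [0, 0, 0.008, 0, 0, 0]
  ]
}}

```text
time_s: 15.45
position: [0.4833, -0.1885, 0.1634]
orientation: [[-0.997, -0.08, -0.0], [-0.08, 0.997, 0.0], [0.0, 0.0, -1.0]]
contact_force: [-0.1, -0.8, -1.4]
width: 0.225
finger_force: 68.8
```

```bash
python3 - <<'E'
from h import *
s=readout.read_state();print(s['position'],s['contact_force'])
a=camera('scene');b=camera('top');w=camera('wrist')
o=np.zeros((600,800,3),np.uint8)
u,v=proj(P('scene'),(.484,-.189,.05)).astype(int);o[:300,:400]=cv2.resize(a[v-45:v+45,u-60:u+60],(400,300),interpolation=2)
u,v=proj(P('top'),(.484,-.189,.05)).astype(int);o[:300,400:]=cv2.resize(b[v-45:v+45,u-60:u+60],(400,300),interpolation=2)
u,v=proj(P('wrist'),(.484,-.189,.05)).astype(int);v0=max(0,v-90);o[300:,:400]=cv2.resize(w[v0:v0+150,u-100:u+100],(400,300),interpolation=2)
cv2.imwrite('pics/c6.png',o)
E
```

```text
[ 0.48332661 -0.18848288  0.16340479] [-0.06278103 -0.81077689 -1.40550369]
```

View pics/c6.png

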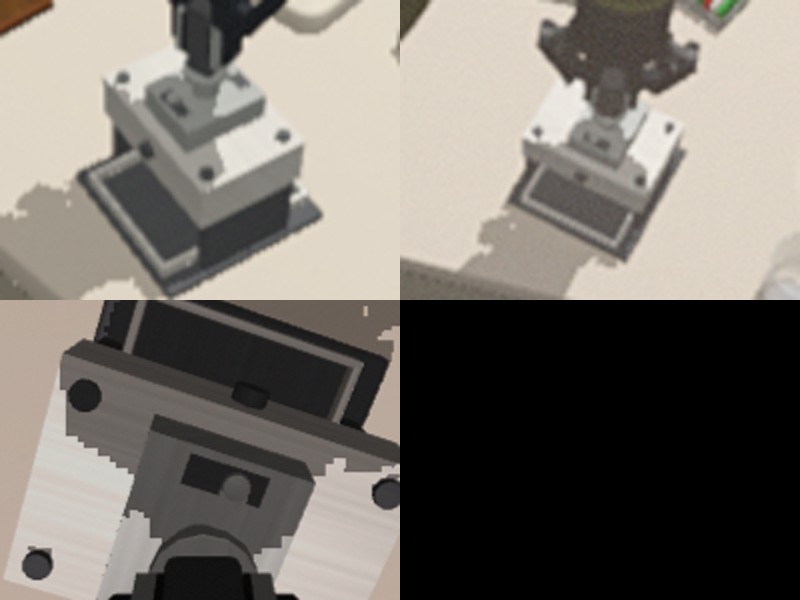

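The drift is through the plate and the push force has vanished; the sleeve is hidden under the carrier. I'll go a little deeper to make sure, then withdraw.

Request:
{"method": "apply_moves", "body": {
  "steps": [
    [0, 0, 0.001, 0, 0, 0],
    [0, 0, 0.002, 0, 0, 0],
    [0, 0, 0.003, 0, 0, 0],
    [0, 0, 0.004, 0, 0, 0],
    [0, 0, 0.005, 0, 0, 0],
    [0, 0, 0.006, 0, 0, 0],
    [0, 0, 0.007, 0, 0, 0],
    [0, 0, 0.0075, 0, 0, 0],
    [0, 0, 0.0075, 0, 0, 0],
    [0, 0, 0.0075, 0, 0, 0]
  ]
}}

```text
time_s: 16.43
position: [0.4833, -0.1885, 0.1575]
orientation: [[-0.997, -0.08, -0.0], [-0.08, 0.997, 0.0], [0.0, 0.0, -1.0]]
contact_force: [0.0, 0.7, -2.1]
width: 0.224
finger_force: 68.8
```

Request:
{"method": "apply_moves", "body": {
  "steps": [
    [0, 0, -0.006, 0, 0, 0],
    [0, 0, -0.016, 0, 0, 0],
    [0, 0, -0.028, 0, 0, 0],
    [0, 0, -0.04, 0, 0, 0],
    [0, 0, -0.052, 0, 0, 0],
    [0, 0, -0.064, 0, 0, 0],
    [0, 0, -0.08, 0, 0, 0],
    [0, 0, -0.1, 0, 0, 0],
    [0, 0, -0.11, 0, 0, 0],
    [0, 0, -0.11, 0, 0, 0]
  ]
}}

```text
time_s: 17.27
position: [0.4843, -0.1888, 0.2478]
orientation: [[-0.997, -0.08, 0.004], [-0.08, 0.997, -0.001], [-0.004, -0.002, -1.0]]
contact_force: [0.1, 0.1, -2.6]
width: 0.224
finger_force: 68.8
```

```bash
python3 - <<'E'
from h import *
s=readout.read_state();print(s['position'],s['contact_force'])
im=camera('wrist')
cv2.imwrite('pics/c7.png',cv2.resize(im[60:260,220:420],(600,600),interpolation=2))
p=np.array(s['position']);R=np.array(s['orientation'])
import pickle
# block hole from w3 view: block centre estimates
print('to block',(R.T@(np.array([.5178,.0740,.242])-p)/.8).round(4))
E
```

```text
[ 0.4843044  -0.18884728  0.24781558] [ 0.10413832  0.06887512 -2.59069647]
to block [-0.068   0.3242  0.007 ]
```

View pics/c7.png

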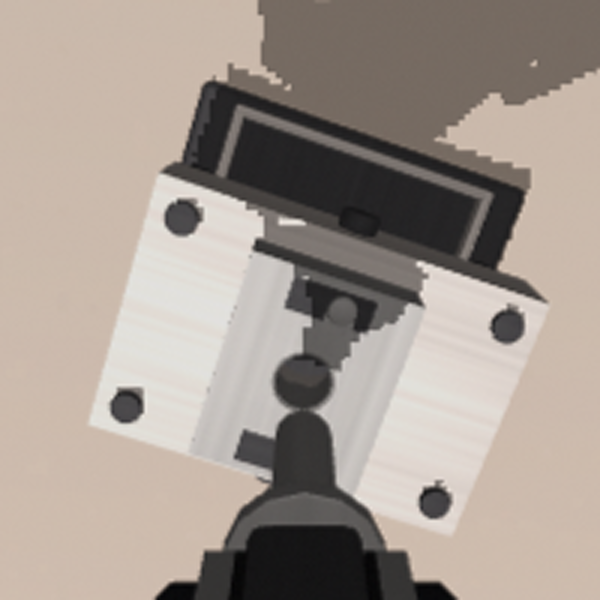

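The guide hole is empty and dark at crop (302,382), so the sleeve has dropped. Returning to the block.

Request:
{"method": "apply_moves", "body": {
  "steps": [
    [-0.006, 0.025, 0, 0, 0, 0],
    [-0.014, 0.065, 0, 0, 0, 0],
    [-0.022, 0.105, 0, 0, 0, 0],
    [-0.03, 0.145, 0, 0, 0, 0],
    [-0.04, 0.185, 0, 0, 0, 0],
    [-0.048, 0.225, 0, 0, 0, 0],
    [-0.056, 0.265, 0, 0, 0, 0],
    [-0.064, 0.3, 0, 0, 0, 0],
    [-0.0688, 0.3239, 0, 0, 0, 0],
    [-0.0688, 0.3239, 0, 0, 0, 0]
  ]
}}

```text
time_s: 18.15
position: [0.5171, 0.08, 0.2444]
orientation: [[-0.996, -0.087, -0.001], [-0.087, 0.996, 0.003], [0.001, 0.003, -1.0]]
contact_force: [-0.2, 1.0, -2.2]
width: 0.226
finger_force: 69.2
```

Request:
{"method": "apply_moves", "body": {
  "steps": [
    [0, 0, 0.01, 0, 0, 0],
    [0, 0, 0.03, 0, 0, 0],
    [0, 0, 0.055, 0, 0, 0],
    [0, 0, 0.075, 0, 0, 0],
    [0, 0, 0.085, 0, 0, 0],
    [0, 0, 0.09, 0, 0, 0],
    [0, 0, 0.0935, 0, 0, 0],
    [0, 0, 0.0935, 0, 0, 0],
    [0, 0, 0.0935, 0, 0, 0],
    [0, 0, 0.0935, 0, 0, 0]
  ]
}}

```text
time_s: 18.98
position: [0.5179, 0.0742, 0.1714]
orientation: [[-0.997, -0.08, 0.001], [-0.08, 0.997, 0.0], [-0.001, 0.0, -1.0]]
contact_force: [0.2, -0.4, -2.2]
width: 0.226
finger_force: 69.1
```

Request:
{"method": "apply_moves", "body": {
  "steps": [
    [0, 0, 0.002, 0, 0, 0],
    [0, 0, 0.004, 0, 0, 0],
    [0, 0, 0.006, 0, 0, 0],
    [0, 0, 0.008, 0, 0, 0],
    [0, 0, 0.01, 0, 0, 0],
    [0, 0, 0.012, 0, 0, 0],
    [0, 0, 0.013, 0, 0, 0],
    [0, 0, 0.013, 0, 0, 0],
    [0, 0, 0.013, 0, 0, 0],
    [0, 0, 0.013, 0, 0, 0]
  ]
}}

```text
time_s: 19.82
position: [0.5175, 0.0742, 0.1603]
orientation: [[-0.997, -0.08, 0.0], [-0.08, 0.997, -0.0], [-0.0, -0.0, -1.0]]
contact_force: [-0.3, -0.8, -1.5]
width: 0.223
finger_force: 69.1
```

In the hole (nose at about 0.064). Descending to just above seating.

Request:
{"method": "apply_moves", "body": {
  "steps": [
    [0, 0, 0.008, 0, 0, 0],
    [0, 0, 0.016, 0, 0, 0],
    [0, 0, 0.024, 0, 0, 0],
    [0, 0, 0.032, 0, 0, 0],
    [0, 0, 0.04, 0, 0, 0],
    [0, 0, 0.048, 0, 0, 0],
    [0, 0, 0.056, 0, 0, 0],
    [0, 0, 0.064, 0, 0, 0],
    [0, 0, 0.068, 0, 0, 0],
    [0, 0, 0.07, 0, 0, 0]
  ]
}}

```text
time_s: 20.65
position: [0.5171, 0.0742, 0.1036]
orientation: [[-0.997, -0.08, -0.001], [-0.08, 0.997, -0.0], [0.001, -0.0, -1.0]]
contact_force: [-1.2, -0.2, -1.1]
width: 0.222
finger_force: 69.1
```

Request:
{"method": "apply_moves", "body": {
  "steps": [
    [0, 0, 0.0004, 0, 0, 0],
    [0, 0, 0.0008, 0, 0, 0],
    [0, 0, 0.0012, 0, 0, 0],
    [0, 0, 0.0016, 0, 0, 0],
    [0, 0, 0.002, 0, 0, 0],
    [0, 0, 0.0024, 0, 0, 0],
    [0, 0, 0.0028, 0, 0, 0],
    [0, 0, 0.0028, 0, 0, 0],
    [0, 0, 0.0028, 0, 0, 0],
    [0, 0, 0.0028, 0, 0, 0]
  ]
}}

```text
time_s: 21.48
position: [0.5176, 0.0742, 0.1025]
orientation: [[-0.997, -0.08, 0.001], [-0.08, 0.997, 0.0], [-0.001, 0.0, -1.0]]
contact_force: [-1.7, -0.6, 5.4]
width: 0.223
finger_force: 70.0
```

Seated on the wood. Release and withdraw.

Request:
{"method": "apply_moves", "body": {
  "steps": [
    [0, 0, 0, 0, 0, 0],
    [0, 0, 0, 0, 0, 0],
    [0, 0, 0, 0, 0, 0],
    [0, 0, 0, 0, 0, 0],
    [0, 0, 0, 0, 0, 0],
    [0, 0, 0, 0, 0, 0],
    [0, 0, 0, 0, 0, 0],
    [0, 0, 0, 0, 0, 0],
    [0, 0, 0, 0, 0, 0],
    [0, 0, 0, 0, 0, 0]
  ],
  "hand": 0
}}

```text
time_s: 22.32
position: [0.5174, 0.0742, 0.102]
orientation: [[-0.997, -0.08, -0.0], [-0.08, 0.997, -0.0], [0.0, -0.0, -1.0]]
contact_force: [0.2, 0.2, 0.5]
width: 0.998
finger_force: 0.0
```

Request:
{"method": "apply_moves", "body": {
  "steps": [
    [0, 0, -0.01, 0, 0, 0],
    [0, 0, -0.03, 0, 0, 0],
    [0, 0, -0.055, 0, 0, 0],
    [0, 0, -0.08, 0, 0, 0],
    [0, 0, -0.105, 0, 0, 0],
    [0, 0, -0.13, 0, 0, 0],
    [0.02, 0, -0.15, 0, 0, 0],
    [0.03, 0, -0.165, 0, 0, 0],
    [0.03, 0, -0.165, 0, 0, 0],
    [0.03, 0, -0.165, 0, 0, 0]
  ]
}}

```text
time_s: 23.15
position: [0.4936, 0.0723, 0.2347]
orientation: [[-0.997, -0.08, 0.002], [-0.08, 0.997, 0.0], [-0.002, 0.0, -1.0]]
contact_force: [0.2, -0.2, -1.1]
width: 1.001
finger_force: 0.0
```

```bash
python3 - <<'E'
from h import *
s=readout.read_state();print(s['position'],s['contact_force'],s['width'])
c=P('wrist');w=camera('wrist');a=camera('scene');o=np.zeros((600,800,3),np.uint8)
u,v=proj(c,(.517,.074,.1)).astype(int);v0=max(0,v-75);o[:300,:400]=cv2.resize(w[v0:v0+150,u-100:u+100],(400,300),interpolation=2)
u,v=proj(P('scene'),(.517,.074,.08)).astype(int);o[:300,400:]=cv2.resize(a[v-45:v+45,u-60:u+60],(400,300),interpolation=2)
u,v=proj(P('scene'),(.484,-.189,.05)).astype(int);o[300:,:400]=cv2.resize(a[v-45:v+45,u-60:u+60],(400,300),interpolation=2)
o[300:550,400:]=cv2.resize(a,(400,250))
cv2.imwrite('pics/c8.png',o)
E
```

```text
[0.49359484 0.07230317 0.23466018] [ 0.23009579 -0.15819499 -1.09799233] 1.0006357251519835
```

View pics/c8.png

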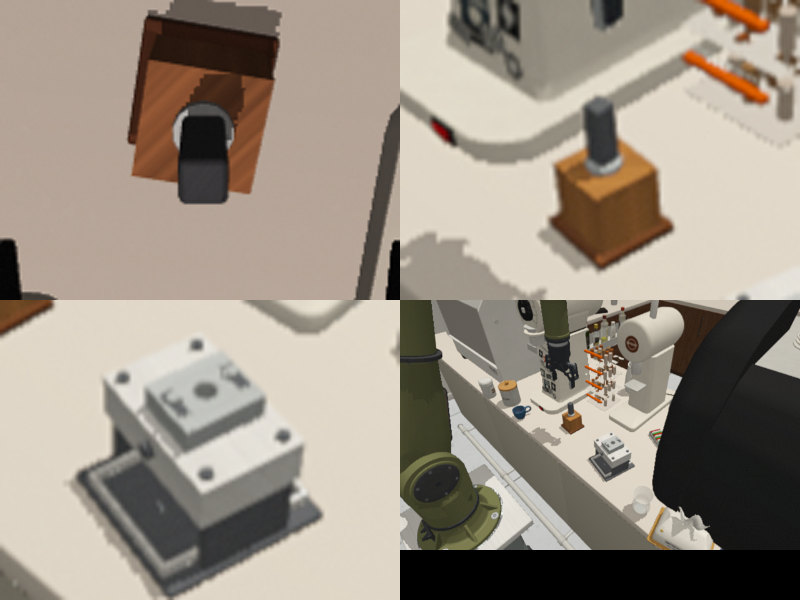

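The last picture shows the drift upright in its block with the collar on the wood, the gripper clear and nothing else moved. The guide plate hole is open.

```bash
python3 -c "
from rig import ticket;print(ticket.hand_in())"
```

```text
the job is handed in; nothing more can be done
None
```

I handed the job in at about 23 s. The sleeve was pushed out at about 17 N, though I judged its drop into the pan from the lost push force and the empty hole, because the carrier hid it; the drift is back upright in its block, collar on the wood, and the glass, mug and tin were not touched.

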